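# Strip a stacked lever assembly into its parts nests

### The arm

A 6-joint arm with a two-finger parallel gripper is mounted at the origin on the work surface. World frame = base frame: x ahead of the robot, y to its left, z up, the work surface at z = 0. Lengths are in m, angles in rad, forces in N, time in s.
With the tool pointing down it reaches from about 0.35 to 0.775 m from the base axis. Payload 5.5 kg.
Tool frame: the origin (TCP) lies where the fingers leave the gripper's body, on its centre line; the fingertips stand env.tip_reach ahead of it and the grasp point (between the pads) lies 54 mm ahead of it (env.tip_reach is the distance from the TCP to the fingertips, in m); z points along the fingers, y is the line along which they close (so a half turn about z gives the same grasp; the last joint's range is limited). The gripper opens to 85 mm and grips with 20 to 120 N. Pads are 22 mm wide; open, the fingers measure 114 mm over their backs; the gripper's body (76 mm by 85 mm) begins 54 mm behind the grasp point. The pads swing forward as they close: fully open they stand 13 mm farther back than shut.
Start: joints at [1.154, 0.313, 0.046, 1.304, 0, 1.431], TCP at [0.157, 0.553, 0.304] pointing down, gripper open.
Joint ranges: [-2.76, 2.76], [-0.86, 1.69], [-1.03, 1.26], [-2.2, 2.34], [-1.47, 1.5], [-3.14, 3.14]. Speed limits (rad/s): [2.57, 2.57, 3.14, 3.14, 3.14, 3.14].

### API

Orientations are given as a unit quaternion [w, x, y, z].
In Python, from workcell import status, optics, hand_in, env gives the robot as it stands.
- The arm moves only by the shell command python3 -m handwheel 'ROWS' [FORCE]. ROWS is a JSON object whose one key "deltas" holds a list of rows, each a list of 5 numbers: the opening, from -1 (shut) to 1 (fully open), then the shift along the tool's x, y, z in units of 40 mm (1.0 is 40 mm), then the turn about the tool's z in units of 10 degrees (1.0 is 10 degrees). In form: {"deltas": [[jaw, x, y, z, roll], ...]}. A call has 1 to 20 rows; each row shifts and turns the commanded pose from where the row before left it, along the tool's axes as they then stand; what a row does not reach is not made up. A row lasts 1/8 s, in which the tool goes at most 62.5 mm and 10.7 degrees, less where a joint would pass 70% of its speed; a pose out of reach is approached as far as the arm can. A call is refused whole if a number of a shift passes 1 or a number of a turn 1, either way. A call with a gripper value outside its range is refused whole. The fingers move at their own pace and stop on an object; FORCE is the grip in N (left out, the last holds). Time passes only in rows, so rows that do not move let the fingers close. It gives the time, the measured TCP pose, the force, the opening and the grip force at its end, in the units of the state.
- status.get_state(): the state, without advancing time (a new reading comes with each control period).
- optics.read_camera(name): name is "side" or "top" or "wrist"; returns a dict with "frame" (400x640x3 uint8, red, green, blue), "depth" (400x640 float32, m along the optical axis (not along the pixel's ray), 0 where there is no reading), "vfov" (degrees; the focal length in pixels is half the picture's height over the tangent of half this angle, whatever the lens; pixels are square), "cx", "cy" (the principal point, pixels), "origin" and "attitude" of the camera in the world. Camera axes: x right, y down, z forward; pixel columns grow to the right and rows downward; lengths in m; the calibration is good to about 2 mm. A picture is of the moment at which its call begins.
- hand_in(): hands the job in; it is judged then, once.
The state is a dict: "clock": time; "joint_pos": joint angles; "qvel": joint speeds; "tau": joint torques, N m; "tcp_pos": TCP position; "orientation": TCP orientation; "wrist_force": force on the tool from outside, world axes, zero at the start; "ft_torque": the same for the moment, N m; "finger_gap": finger opening in m; "grip_force": force on a finger pad.
Only numpy, scipy, OpenCV 4.12 (cv2) and the standard library are available. Lean on these libraries where they do the work, as an engineer would, in place of code of your own. Each camera call takes 0.05 s, during which the arm holds its last target. There are 200 camera calls.

### The job

On the bench stands a dismantled lever assembly, stacked up loose: take the stack apart from the top down, one part at a time, and lay each part flat in the nest that has its own outline and size (collar in the small round nest, lever arm in the small oblong one, flange in the large round one, base plate in the large oblong one). Each part must lie right down on the floor of its nest before you move the next, and stay there. Set the parts down rather than drop them, and leave the grease jar and the wrench where they are.

Things in the scene. Friction and masses are not known exactly. Their poses are not given: they have to be found in the camera images.
- collar: shaft collar on top of the stack: a bright steel ring, 30 mm outside diameter, 14 mm bore, 20 mm high, about 0.08 kg. Origin: centre of its underside, z up. The parts lie loose on one another, from the bottom plate, flange, arm, collar, 78 mm high in all, each turned and a few mm off centre.
- lever: lever arm, second from the top: a dark steel bar with rounded ends and a small black eye near each end, 72 mm long (x), 28 mm wide (y), 18 mm thick, about 0.22 kg; take it across its width, near the middle. Origin: centre of its underside, x along it, z up.
- flange: flange, third from the top: a plain bright steel disc with six small black bolt holes, 54 mm diameter, 20 mm thick, about 0.34 kg; the arm lies across it and hides part of it. Origin: centre of its underside, z up.
- plate: base plate, at the bottom of the stack, lying on the bench: a bright aluminium slab with four black bolt holes at its corners, 108 mm long (x), 60 mm wide (y), 20 mm thick, about 0.34 kg; take it across its width. Origin: centre of its underside, x along it, z up.
- nest_collar: nest of the collar: fixed plywood block 8 mm high, one of four, with a recess 4 mm deep whose black rubber floor is 4 mm above the bench; 9 mm to spare round its part. Origin: centre of block and recess, on the bench; z up. Block 72 by 72 mm, round recess 48 mm in diameter, the smaller of the two round ones.
- nest_lever: nest of the lever arm: fixed plywood block 8 mm high, one of four, with a recess 4 mm deep whose black rubber floor is 4 mm above the bench; 9 mm to spare round its part. Origin: centre of block and recess, on the bench; z up. Block 114 (x) by 70 mm (y), oblong recess 90 (x) by 46 mm (y), the smaller of the two oblong ones; x along it.
- nest_flange: nest of the flange: fixed plywood block 8 mm high, one of four, with a recess 4 mm deep whose black rubber floor is 4 mm above the bench; 9 mm to spare round its part. Origin: centre of block and recess, on the bench; z up. Block 96 by 96 mm, round recess 72 mm in diameter, the larger of the two round ones.
- nest_plate: nest of the base plate: fixed plywood block 8 mm high, one of four, with a recess 4 mm deep whose black rubber floor is 4 mm above the bench; 9 mm to spare round its part. Origin: centre of block and recess, on the bench; z up. Block 150 (x) by 102 mm (y), oblong recess 126 (x) by 78 mm (y), the larger of the two oblong ones; x along it.
- jar: bystander: a small closed jar of grease with a white cap, 60 mm diameter, 55 mm high, standing at the near left or near right edge of the work. Origin: centre of its underside.
- wrench: bystander: a steel wrench, open at one end and ringed at the other, about 150 mm long and 10 mm thick or less, lying at the other near edge of the work, roughly pointing ahead (its x along it). Origin: centre of its underside.
Not all that is in view belongs to the job. Of the things that look like the plate, take the one that is farthest to the robot's left at the start.

How it is judged:
By the outcome, as a careful person would: the job done as asked, in the order asked, and still so for the second after the job is handed in, with the robot touching nothing.
It also fails if it takes over 115 s, if anything falls off the work surface, if the arm or the gripper's body presses on something with over 40 N, if the wrist force passes 120 N, or if a joint passes its speed limit or range.

## Working session

There is one attempt and no reset: what is moved stays moved. The work goes in short steps, Python scripts to look and compute and a shell command to move; the robot and the scene stay as the last step left them, time stands still between calls to the robot, and variables do not carry over. Pictures are saved under pics/ and viewed, at most 14 in all, crops included, and the job is handed in when it is done.

```bash
ls; mkdir -p pics
cat > h.py <<'E'
import numpy as np,cv2
from scipy.spatial.transform import Rotation as R
from workcell import status,optics,env
def rot(q): return R.from_quat([q[1],q[2],q[3],q[0]]).as_matrix()
def att(c):
    a=np.array(c["attitude"]); return a if a.shape==(3,3) else rot(a)
def cam(n,save=None):
    c=optics.read_camera(n)
    if save: cv2.imwrite(save,c["frame"][:,:,::-1])
    np.savez(f"last_{n}.npz",**{k:np.array(v) for k,v in c.items()})
    return c
def f(c): return 200/np.tan(np.radians(float(c["vfov"]))/2)
def ray(c,u,v,z):
    d=att(c)@np.array([(u-c["cx"])/f(c),(v-c["cy"])/f(c),1]); o=np.array(c["origin"])
    return o+d*(z-o[2])/d[2]
def cloud(c):
    v,u=np.mgrid[:400,:640]; D=c["depth"]
    P=np.stack([(u-c["cx"])/f(c)*D,(v-c["cy"])/f(c)*D,D],-1)
    return P@att(c).T+np.array(c["origin"])
E
python3 - <<'E'
from h import *
for n in("top","side"):
    c=cam(n,f"pics/{n}0.png"); print(n,c["vfov"],c["cx"],c["cy"],c["origin"],c["attitude"])
print(status.get_state(),env.tip_reach)
E
```

```text
pics
top 53.60527060942392 318.5270614298173 199.22663266559832 [0.41225368 0.00279167 1.15111057] [ 0.03949629 -0.70124299  0.71049219 -0.04357947]
side 42.31668809901292 329.75974084541025 203.29494433124492 [ 0.34166298 -0.94507996  1.05458954] [-0.37441096  0.91945302 -0.11272323  0.04142524]
{'clock': 0.1, 'joint_pos': array([ 1.15439106e+00,  3.13918130e-01,  4.51036384e-02,  1.30361518e+00,
       -7.41808487e-06,  1.43122409e+00]), 'qvel': array([ 0.00060976, -0.00115081,  0.00273647, -0.00075606, -0.00010644,
        0.00043365]), 'tau': array([ 3.03749235e-03, -4.81724060e+01,  2.99243885e+01,  1.27375373e-02,
       -1.34602819e-04, -2.03808878e-05]), 'tcp_pos': array([0.15701068, 0.5527955 , 0.30310655]), 'orientation': array([-2.20545698e-04,  1.37974898e-01,  9.90435389e-01, -7.86335294e-04]), 'wrist_force': array([ 0.31213757, -0.05240745, -0.40995246]), 'ft_torque': array([ 0.02065601, -0.01683498, -0.01635   ]), 'grip_force': 0.0, 'finger_gap': 0.08543957813650203} 0.0726
```

View pics/top0.png

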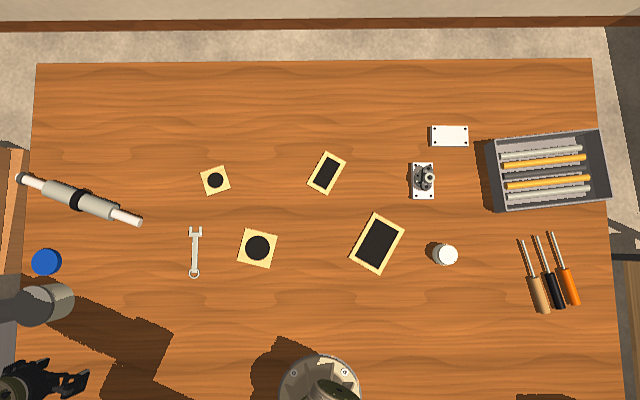

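View pics/side0.png

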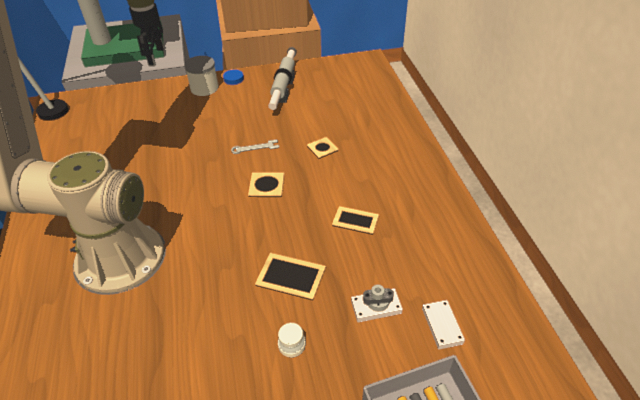

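The top view shows the stack at (423,180), a loose plate at (449,136), and nests at (215,180) small round, (326,172) small oblong, (257,248) large round and (376,243) large oblong. The wrench is at (194,252) and the jar at (445,254). The side view has the stack at (377,300) and the loose plate at (443,323). There are two plate candidates. Image left is the robot's left (+y), so the one under the stack fits, and I'll confirm it in the crop.

```bash
cat >> h.py <<'E'
def wrot(c,cnt,z):
    W=np.array([ray(c,p[0],p[1],z)[:2] for p in cnt.reshape(-1,2).astype(float)])
    (cx,cy),(w,h),a=cv2.minAreaRect((W*1000).astype(np.float32))
    b=cv2.boxPoints(((cx,cy),(w,h),a)); e=[b[1]-b[0],b[2]-b[1]]; e=max(e,key=np.linalg.norm)
    return np.round([cx,cy,max(w,h),min(w,h),np.degrees(np.arctan2(e[1],e[0]))%180],1)
E
python3 - <<'E'
from h import *
c=dict(np.load("last_top.npz")); g=c["frame"]
hsv=cv2.cvtColor(g,cv2.COLOR_RGB2HSV)
for nm,(u,v) in dict(collar=(215,180),lever=(326,172),flange=(257,248),plate=(376,243)).items():
    m=np.zeros((400,640),np.uint8); s=slice(v-38,v+38),slice(u-34,u+34)
    m[s]=(g[s].max(-1)<80)*255
    cs=cv2.findContours(m,0,1)[0]; k=max(cs,key=cv2.contourArea); print(nm,"recess",wrot(c,k,.005))
    m[:]=0; m[s]=((g[s][...,0]>215)&(g[s][...,1]>170))*255
    cs=cv2.findContours(m,0,1)[0]; k=max(cs,key=cv2.contourArea); print(nm,"block",wrot(c,k,.008))
P=cloud(c)
for nm,(u,v,r) in dict(plate=(423,180,22),decoy=(449,136,22)).items():
    m=np.zeros((400,640),np.uint8); s=slice(v-r,v+r),slice(u-r,u+r); m[s]=((P[s][...,2]>.012))*255
    k=max(cv2.findContours(m,0,1)[0],key=cv2.contourArea); print(nm,wrot(c,k,.02),P[s][...,2].max())
s=slice(110,220),slice(390,490)
for lo,hi in((.033,.047),(.05,.065),(.07,.09)):
    q=P[s].reshape(-1,3); q=q[(q[:,2]>lo)&(q[:,2]<hi)]; print(lo,len(q),q.mean(0) if len(q) else 0)
cv2.imwrite("pics/crop.png",cv2.resize(g[110:220,390:490][:,:,::-1],None,fx=5,fy=5,interpolation=cv2.INTER_CUBIC))
p=status.get_state(); print(rot(p["orientation"]))
E
```

```text
collar recess [608.3 297.6  41.7  41.    0.9]
collar block [608.1 297.   72.9  71.5  18.8]
lever recess [626.2 -28.2  86.1  43.7 149.6]
lever block [625.5 -28.2 114.7  70.4 149.4]
flange recess [410.3 173.8  67.4  66.2  44.8]
flange block [409.9 173.5  96.2  95.9 165.4]
plate recess [ 418.1 -170.1  122.9   75.4  149.2]
plate block [ 417.8 -169.4  150.8  101.9  149.3]
plate [ 594.6 -308.   108.6   63.9  177.6] 1.1511105654657472
decoy [ 728.  -391.2  109.2   60.3   89.3] 1.1511105654657472
0.033 104 [ 0.60788172 -0.30787858  0.03983549]
0.05 180 [ 0.59782405 -0.30694965  0.05771072]
0.07 77 [ 0.59552576 -0.30957707  0.07685683]
[[-9.61925758e-01  2.73310097e-01 -6.53861593e-04]
 [ 2.73310791e-01  9.61924618e-01 -1.49676907e-03]
 [ 2.19883465e-04 -1.61848815e-03 -9.99998666e-01]]
```

View pics/crop.png

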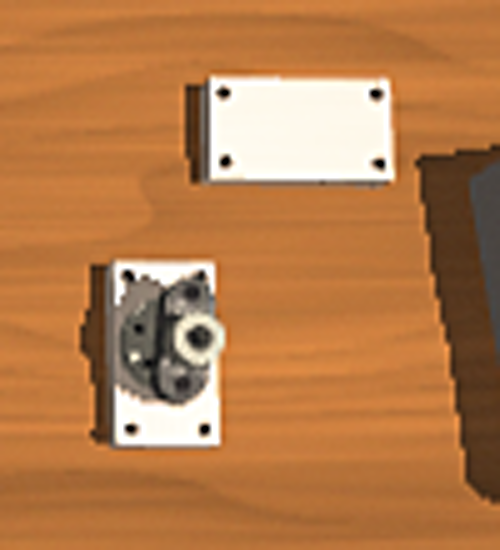

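The crop confirms it: the plate under the stack at (423,180) lies left of the loose decoy at (449,136), so the stack's plate is the one. I'll move above the stack.

```bash
python3 -m handwheel '{"deltas": [[1,-0.5,-0.5,0,0],[1,-0.92,-1,0,0],[1,-0.92,-1,0,0],[1,-0.92,-1,0,0],[1,-0.92,-1,0,0],[1,-0.92,-1,0,0],[1,-0.92,-1,0,0],[1,-0.92,-1,0,0],[1,-0.92,-1,0,0],[1,-0.92,-1,0,0],[1,-0.92,-1,0,0],[1,-0.92,-1,0,0],[1,-0.92,-1,0,0],[1,-0.92,-1,0,0],[1,-0.92,-1,0,0],[1,-0.92,-1,0,0],[1,-0.92,-1,0,0],[1,-0.92,-1,0,0],[1,-0.26,-0.2,0,-0.6],[1,0,0,0,-0.6]]}' 60
cat >> h.py <<'E'
def go(x,y,z,yaw=None):
    "print tool-axis units to reach world target (m) for TCP; yaw = heading of tool y, deg"
    s=status.get_state(); M=rot(s["orientation"]); d=np.array([x,y,z])-s["tcp_pos"]
    a=np.degrees(np.arctan2(M[1,1],M[0,1])); r=0 if yaw is None else -((yaw-a+90)%180-90)/10
    print("units",np.round(M.T@d/.04,2),"roll",round(r,2),"tcp",np.round(s["tcp_pos"],4),"yaw",round(a,1),"t",round(s["clock"],2),"gap",round(s["finger_gap"],4),"F",np.round(s["wrist_force"],1))
E
python3 - <<'E'
from h import *
c=cam("wrist","pics/w0.png"); print(c["origin"],f(c)); go(.595,-.308,.2,86)
E
```

```text
clock: 2.6
tcp_pos: [0.5949, -0.3087, 0.3021]
orientation: [-0.001, 0.033, 0.999, 0.001]
wrist_force: [-0.0, -0.3, -0.5]
finger_gap: 0.0854
grip_force: 0.0
[ 0.52372749 -0.30375268  0.37088891] 325.26891015316414
units [-0.01 -0.    2.56] roll 0.05 tcp [ 0.5947 -0.308   0.3024] yaw 86.5 t 2.65 gap 0.0852 F [-0.   0.1 -0. ]
```

View pics/w0.png

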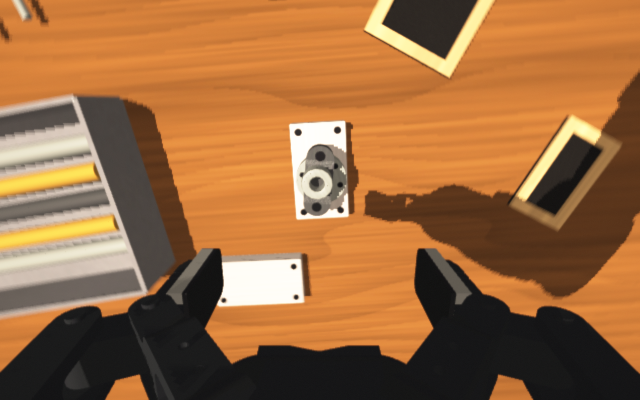

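The wrist view shows the stack at about (320,172), with the collar at (317,184), lever eyes at (320,156) and (316,206), and plate corners at (290,125) and (348,215). Now I'll measure each layer by ray casting.

```bash
cat >> h.py <<'E'
def layer(c,zt,near,rad=.09,tol=.004):
    "outline of top face at height zt near world xy"
    P=cloud(c); m=((abs(P[...,2]-zt)<tol)&(np.hypot(P[...,0]-near[0],P[...,1]-near[1])<rad)).astype(np.uint8)*255
    k=cv2.findContours(m,0,1)[0]
    if not k: print("none",zt); return
    k=max(k,key=cv2.contourArea); 
    W=np.array([ray(c,*p,zt)[:2] for p in k.reshape(-1,2).astype(float)])*1000
    print(zt,"rect",wrot(c,k,zt),"circ",np.round(cv2.minEnclosingCircle(W.astype(np.float32)),1) if 0 else [np.round(v,1) for v in cv2.minEnclosingCircle(W.astype(np.float32))])
E
python3 - <<'E'
from h import *
c=dict(np.load("last_wrist.npz"))
for z in(.078,.058,.04,.02): layer(c,z,(.595,-.308),.065)
for n,u,v,z in(("col",317,184,.078),("eyeA",320,156,.058),("eyeB",316,206.5,.058),("p1",290,125,.02),("p2",346,122,.02),("p3",349,216,.02),("p4",297,219,.02)): print(n,ray(c,u,v,z).round(4))
t=dict(np.load("last_top.npz")); layer(t,.078,(.595,-.308),.065); layer(t,.058,(.595,-.308),.065)
E
```

```text
0.078 rect [ 596.7 -310.3   28.7   28.7  131.5] circ [array([ 596.6, -310.3]), np.float64(14.7)]
0.058 rect [ 580.  -305.7   30.7   29.2  166.2] circ [array([ 582.6, -304.7]), np.float64(18.4)]
0.04 rect [ 604.  -287.5   45.2   14.5  171.8] circ [array([ 603.1, -293.7]), np.float64(22.6)]
0.02 rect [ 598.2 -307.5  107.1   59.4  178.9] circ [array([ 598.4, -307.3]), np.float64(60.4)]
col [ 0.5974 -0.3099  0.078 ]
eyeA [ 0.5748 -0.3055  0.058 ]
eyeB [ 0.6258 -0.3129  0.058 ]
p1 [ 0.546  -0.3352  0.02  ]
p2 [ 0.5468 -0.276   0.02  ]
p3 [ 0.6521 -0.2771  0.02  ]
p4 [ 0.6518 -0.3368  0.02  ]
0.078 rect [ 595.3 -309.    27.8   25.1   89.3] circ [array([ 595.5, -309.3]), np.float64(14.9)]
0.058 rect [ 598.9 -307.8   71.7   28.5  173.3] circ [array([ 598.9, -307.8]), np.float64(35.9)]
```

```bash
python3 -m handwheel '{"deltas": [[0.2,-0.06,-0.05,0.6,0],[0.2,0,0,1,0],[0.2,0,0,1,0],[0.2,0,0,0.8,0],[0.2,0,0,0.5,0],[0.2,0,0,0.33,0],[0.2,0,0,0,0],[0.2,0,0,0,0]]}' 40
python3 - <<'E'
from h import *
go(.597,-.310,.133,86.5)
c=cam("wrist","pics/w1.png")
cv2.imwrite("pics/w1.png",c["frame"][100:,120:520,::-1])
layer(c,.078,(.595,-.308),.065)
E
```

```text
clock: 3.65
tcp_pos: [0.5974, -0.3096, 0.1357]
orientation: [0.001, 0.034, 0.999, -0.0]
wrist_force: [0.2, 0.1, -0.3]
finger_gap: 0.0514
grip_force: 0.0
units [ 0.01 -0.01  0.07] roll -0.04 tcp [ 0.5974 -0.3096  0.1357] yaw 86.1 t 3.65 gap 0.0514 F [ 0.2  0.1 -0.3]
0.078 rect [ 595.9 -310.3   29.4   28.6  176.1] circ [array([ 595.6, -310.2]), np.float64(15.2)]
```

View pics/w1.png

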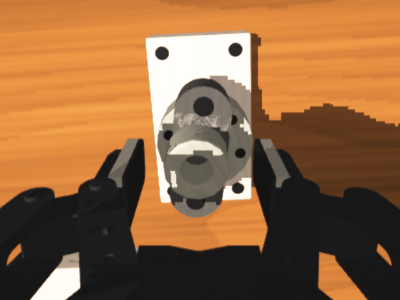

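The crop shows the collar centred between open fingers at about (200,160). Closing now.

```bash
python3 -m handwheel '{"deltas": [[-0.3,0,0,0.06,0],[-1,0,0,0,0],[-1,0,0,0,0],[-1,0,0,0,0],[-1,0,0,-0.2,0],[-1,0,0,-0.5,0],[-1,0,0,-0.5,0],[-1,0,0,-0.4,0]]}' 40
python3 - <<'E'
from h import *
c=cam("wrist"); cv2.imwrite("pics/w2.png",c["frame"][100:,120:520,::-1])
for z in(.058,.04,.02): layer(c,z,(.598,-.308),.065)
go(.608,.297,.2,86)
E
```

```text
clock: 4.7
tcp_pos: [0.5968, -0.3092, 0.1969]
orientation: [-0.0, 0.034, 0.999, 0.0]
wrist_force: [0.3, 0.6, 0.1]
finger_gap: 0.0288
grip_force: 39.6
0.058 rect [ 589.4 -307.8   50.7   27.8  171.7] circ [array([ 589.6, -311.3]), np.float64(26.6)]
0.04 rect [ 602.7 -287.1   43.7   13.9  172.3] circ [array([ 602.1, -291.7]), np.float64(21.9)]
0.02 rect [ 592.3 -307.4   95.6   59.3  178.9] circ [array([ 592.2, -307.4]), np.float64(55.4)]
units [ 0.76 15.15 -0.04] roll 0.01 tcp [ 0.5976 -0.3097  0.1993] yaw 86.1 t 4.75 gap 0.0282 F [ 0.4 -0.7  0.5]
```

View pics/w2.png

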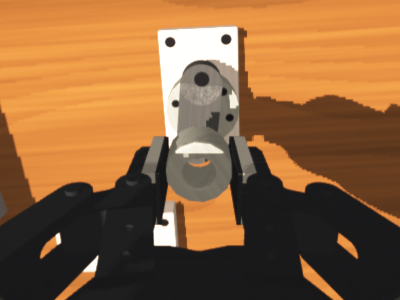

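The collar is held level at (200,170) in the crop and the lever stayed put. Carrying it over.

```bash
python3 -m handwheel '{"deltas": [[-1,0.05,0.4,0,0],[-1,0.05,0.8,0,0],[-1,0.05,1,0,0],[-1,0.05,1,0,0],[-1,0.05,1,0,0],[-1,0.05,1,0,0],[-1,0.05,1,0,0],[-1,0.05,1,0,0],[-1,0.05,1,0,0],[-1,0.05,1,0,0],[-1,0.05,1,0,0],[-1,0.05,1,0,0],[-1,0.05,1,0,0],[-1,0.05,1,0,0],[-1,0.05,1,0,0],[-1,0.01,0.7,0.3,0],[-1,0,0.25,0.6,0],[-1,0,0,0.7,0],[-1,0,0,0.6,0],[-1,0,0,0,0]]}'
python3 - <<'E'
from h import *
c=cam("wrist","pics/w3.png");go(.608,.297,.0805,86)
E
```

```text
clock: 7.25
tcp_pos: [0.6042, 0.2972, 0.1047]
orientation: [-0.003, 0.033, 0.999, -0.001]
wrist_force: [-0.0, 0.3, -1.5]
finger_gap: 0.0283
grip_force: 39.6
units [-0.07 -0.01  0.65] roll 0.02 tcp [0.6055 0.2975 0.1066] yaw 86.2 t 7.3 gap 0.0285 F [ 0.6 -0.5 -1.4]
```

View pics/w3.png

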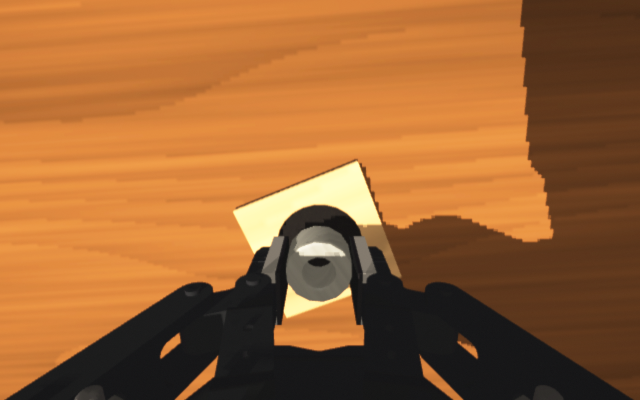

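The collar sits over the small round recess (centre about (320,240)). Lowering gently until contact.

```bash
python3 -m handwheel '{"deltas": [[-1,-0.07,0,0.25,0],[-1,0,0,0.2,0],[-1,0,0,0.1,0],[-1,0,0,0.04,0],[-1,0,0,0,0]]}'; python3 -m handwheel '{"deltas": [[-1,0,0,0.05,0],[-1,0,0,0,0]]}'
```

```text
clock: 7.92
tcp_pos: [0.6103, 0.2971, 0.0848]
orientation: [0.0, 0.034, 0.999, 0.0]
wrist_force: [0.1, 0.6, 0.5]
finger_gap: 0.0284
grip_force: 39.6
clock: 8.18
tcp_pos: [0.6102, 0.2972, 0.0827]
orientation: [0.0, 0.034, 0.999, 0.0]
wrist_force: [-0.3, -0.1, -1.3]
finger_gap: 0.0284
grip_force: 39.6
```

```bash
python3 -m handwheel '{"deltas": [[-1,0,0,0.04,0],[-1,0,0,0,0]]}'; python3 -m handwheel '{"deltas": [[-1,0,0,0.03,0],[-1,0,0,0,0]]}'
```

```text
clock: 8.43
tcp_pos: [0.6101, 0.2971, 0.081]
orientation: [-0.0, 0.034, 0.999, -0.0]
wrist_force: [0.3, -0.5, -0.6]
finger_gap: 0.0283
grip_force: 39.6
clock: 8.68
tcp_pos: [0.6101, 0.2972, 0.0798]
orientation: [-0.0, 0.034, 0.999, 0.0]
wrist_force: [0.4, -0.1, -0.0]
finger_gap: 0.0288
grip_force: 39.6
```

```bash
python3 -m handwheel '{"deltas": [[-1,0,0,0.03,0],[-1,0,0,0,0]]}'; python3 -m handwheel '{"deltas": [[-1,0,0,0.03,0],[-1,0,0,0,0]]}'; python3 -c "
from h import *
c=cam('side'); layer(c,.024,(.608,.297),.03)
P=cloud(c);m=np.hypot(P[...,0]-.61,P[...,1]-.297)<.014;print(np.sort(P[m][:,2])[-15:])"
```

```text
clock: 8.93
tcp_pos: [0.6103, 0.2972, 0.0793]
orientation: [0.0, 0.034, 0.999, 0.0]
wrist_force: [-2.3, -1.0, 3.6]
finger_gap: 0.0284
grip_force: 40.0
clock: 9.18
tcp_pos: [0.6103, 0.2972, 0.0793]
orientation: [0.001, 0.034, 0.999, 0.0]
wrist_force: [-5.1, -1.3, 10.5]
finger_gap: 0.0285
grip_force: 40.6
0.024 rect [6.113e+02 2.709e+02 1.930e+01 1.340e+01 3.000e-01] circ [array([611.3, 274. ]), np.float64(10.3)]
[0.0162312  0.01812782 0.01908353 0.02212047 0.02350929 0.02504936
 0.0253366  0.02578921 0.0272937  0.04027596 0.07277559 0.07485482
 0.07634097 0.1027715  0.11067373]
```

Contact at the expected height (10 N). Releasing and backing off.

```bash
python3 -m handwheel '{"deltas": [[-0.3,0,0,-0.06,0],[0.2,0,0,0,0],[0.2,0,0,0,0],[0.2,0,0,-0.4,0],[0.2,0,0,-0.9,0],[0.2,0,0,-0.9,0],[0.2,0,0,-0.7,0]]}'; python3 -c "
from h import *
c=cam('wrist','pics/w4.png'); layer(c,.024,(.608,.297),.03); go(.5995,-.3085,.2,82)"
```

```text
clock: 10.1
tcp_pos: [0.6108, 0.2973, 0.199]
orientation: [0.001, 0.034, 0.999, 0.001]
wrist_force: [-0.2, -0.6, 0.1]
finger_gap: 0.0512
grip_force: 0.0
0.024 rect [609.6 297.5  28.4  28.1 176.1] circ [array([609.4, 297.6]), np.float64(14.7)]
units [ -0.7  -15.15   0.03] roll 0.41 tcp [0.6121 0.2978 0.2032] yaw 86.1 t 10.15 gap 0.0515 F [0.8 1.1 2.2]
```

View pics/w4.png

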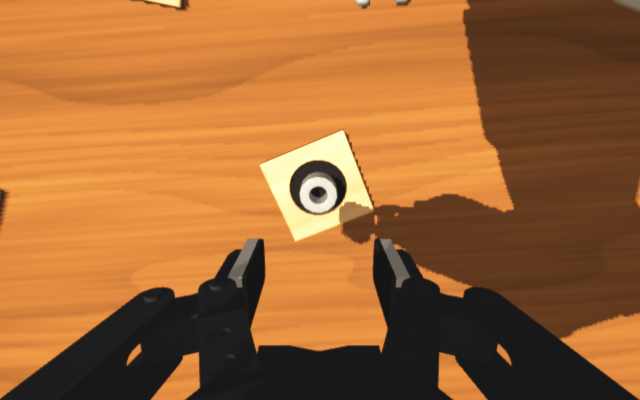

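The collar lies flat in its nest at (318,192), centred within 1–2 mm. Going back for the lever.

```bash
python3 -m handwheel '{"deltas": [[0.2,-0.045,-0.4,0,0],[0.2,-0.045,-0.8,0,0],[0.2,-0.045,-1,0,0],[0.2,-0.045,-1,0,0],[0.2,-0.045,-1,0,0],[0.2,-0.045,-1,0,0],[0.2,-0.045,-1,0,0],[0.2,-0.045,-1,0,0],[0.2,-0.045,-1,0,0],[0.2,-0.045,-1,0,0],[0.2,-0.045,-1,0,0],[0.2,-0.045,-1,0,0],[0.2,-0.045,-1,0,0],[0.2,-0.045,-1,0,0],[0.2,-0.045,-1,0,0],[0.2,-0.045,-0.7,0,0],[0.2,0,-0.25,0,0.4],[0.2,0,0,0,0]]}'; python3 -c "
from h import *
c=cam('wrist')
for z in(.058,.04,.02): layer(c,z,(.598,-.308),.065)
c=cam('top')
for z in(.058,.04,.02): layer(c,z,(.598,-.308),.065)
go(.5995,-.3085,.114,82)"
```

```text
clock: 12.4
tcp_pos: [0.5966, -0.3106, 0.1943]
orientation: [-0.001, 0.069, 0.998, 0.001]
wrist_force: [-0.1, 1.2, 0.1]
finger_gap: 0.0515
grip_force: 0.0
0.058 rect [ 599.8 -309.3   71.6   27.8  171.7] circ [array([ 599.8, -309.2]), np.float64(35.8)]
0.04 rect [ 604.4 -287.5   46.5   14.2  172.2] circ [array([ 603.5, -294.2]), np.float64(23.3)]
0.02 rect [ 598.  -307.4  107.    59.3  178.9] circ [array([ 598. , -307.6]), np.float64(60.6)]
0.058 rect [ 584.9 -306.6   43.8   28.3  171.1] circ [array([ 584.6, -310. ]), np.float64(22.7)]
0.04 rect [ 597.8 -287.    34.4   14.3  177.5] circ [array([ 597.9, -285.6]), np.float64(17.5)]
0.02 rect [ 569.5 -304.8   62.6   52.5   84.5] circ [array([ 572.5, -301.6]), np.float64(36.3)]
units [-0.06  0.02  2.02] roll 0.02 tcp [ 0.5972 -0.3092  0.1948] yaw 82.2 t 12.5 gap 0.0518 F [-0.2 -0.1  0.2]
```

```bash
python3 -m handwheel '{"deltas": [[0.2,-0.06,0,0.6,0],[0.2,0,0,0.7,0],[0.2,0,0,0.45,0],[0.2,0,0,0.2,0],[0.2,0,0,0.05,0],[0,0,0,0,0],[-0.2,0,0,0,0],[-1,0,0,0,0],[-1,0,0,0,0],[-1,0,0,0,0]]}' 60
python3 -c "
from h import *
go(.5995,-.3085,.114,82)"
```

```text
clock: 13.75
tcp_pos: [0.601, -0.31, 0.1171]
orientation: [0.001, 0.069, 0.998, -0.0]
wrist_force: [-0.1, 0.8, 6.5]
finger_gap: 0.0267
grip_force: 60.1
units [0.04 0.03 0.08] roll 0.01 tcp [ 0.601  -0.31    0.1171] yaw 82.1 t 13.75 gap 0.0267 F [-0.1  0.8  6.5]
```

```bash
python3 -m handwheel '{"deltas": [[-1,0,0,-0.15,0],[-1,0,0,-0.5,0],[-1,0,0,-0.8,0],[-1,0,0,-0.3,0],[-1,0,0,0,0]]}'
python3 -c "
from h import *
c=cam('wrist','pics/w5.png')
for z in(.04,.02): layer(c,z,(.598,-.308),.065)
go(.6258,-.0282,.187,82)"
```

```text
clock: 14.38
tcp_pos: [0.6008, -0.3099, 0.1863]
orientation: [0.001, 0.069, 0.998, -0.0]
wrist_force: [-0.3, 0.1, -2.4]
finger_gap: 0.0262
grip_force: 59.3
0.04 rect [ 594.3 -303.4   52.9   37.6   66.7] circ [array([ 601.5, -306.3]), np.float64(26.7)]
0.02 rect [ 578.  -307.    67.    59.2  178.9] circ [array([ 578.5, -307.1]), np.float64(44.3)]
units [ 0.33  7.06 -0.04] roll 0.01 tcp [ 0.6003 -0.3096  0.1852] yaw 82.1 t 14.43 gap 0.0264 F [ 0.2 -0.3 -3.3]
```

View pics/w5.png

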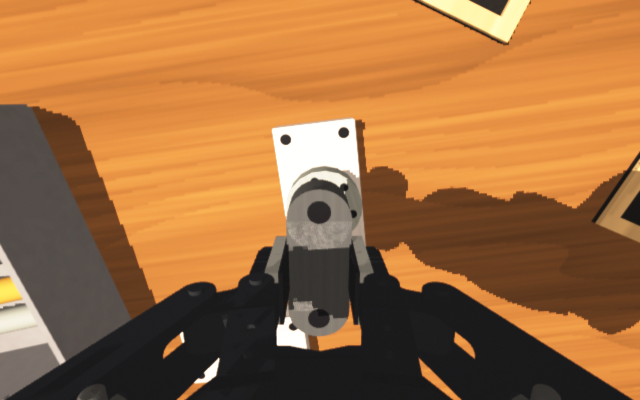

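The lever is held across its width, eyes at (318,211) and (318,318), and the flange is undisturbed. Carrying it to the small oblong nest.

```bash
python3 -m handwheel '{"deltas": [[-1,0.05,0.5,0,0],[-1,0.05,1,0,0],[-1,0.05,1,0,0],[-1,0.05,1,0,0],[-1,0.05,1,0,0],[-1,0.05,1,0,0],[-1,0.03,0.9,0,0],[-1,0,0.5,0,0],[-1,0,0.16,0,0.5],[-1,0,0,0.2,0.9],[-1,0,0,0.5,0.87],[-1,0,0,0.6,0],[-1,0,0,0.5,0],[-1,0,0,0.2,0],[-1,0,0,0,0]]}'
python3 -c "
from h import *
c=cam('wrist','pics/w6.png')
go(.6258,-.0282,.082,59.4)"
```

```text
clock: 16.3
tcp_pos: [0.6256, -0.0281, 0.1052]
orientation: [-0.001, 0.264, 0.965, -0.0]
wrist_force: [0.8, -0.3, -2.5]
finger_gap: 0.0265
grip_force: 59.5
units [ 0.01 -0.    0.6 ] roll 0.0 tcp [ 0.6261 -0.0282  0.106 ] yaw 59.4 t 16.35 gap 0.0264 F [ 0.3 -0.7 -3.2]
```

View pics/w6.png

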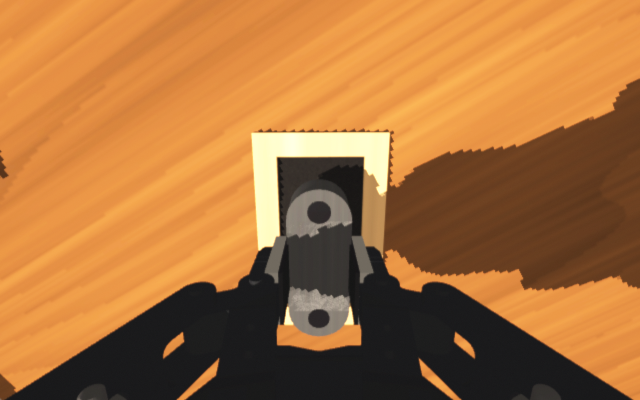

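The lever is aligned above its recess, whose far edge is at row 157. Lowering.

```bash
python3 -m handwheel '{"deltas": [[-1,0,0,0.25,0],[-1,0,0,0.2,0],[-1,0,0,0.1,0],[-1,0,0,0.04,0],[-1,0,0,0,0]]}'; python3 -m handwheel '{"deltas": [[-1,0,0,0.03,0],[-1,0,0,0,0]]}';python3 -m handwheel '{"deltas": [[-1,0,0,0.03,0],[-1,0,0,0,0]]}'
```

```text
clock: 16.98
tcp_pos: [0.6261, -0.0282, 0.0823]
orientation: [-0.0, 0.264, 0.965, 0.0]
wrist_force: [0.1, 0.3, -3.3]
finger_gap: 0.0267
grip_force: 59.5
clock: 17.23
tcp_pos: [0.6262, -0.0282, 0.0812]
orientation: [0.0, 0.264, 0.965, 0.0]
wrist_force: [0.1, 1.0, -3.7]
finger_gap: 0.0266
grip_force: 59.5
clock: 17.48
tcp_pos: [0.6262, -0.0282, 0.0811]
orientation: [0.0, 0.263, 0.965, 0.0]
wrist_force: [-3.1, -0.1, 5.3]
finger_gap: 0.0266
grip_force: 60.4
```

```bash
python3 -m handwheel '{"deltas": [[-0.3,0,0,-0.02,0],[0.1,0,0,0,0],[0.1,0,0,0,0],[0.1,0,0,-0.4,0],[0.1,0,0,-0.9,0],[0.6,0,0,-0.9,0],[0.8,0,0,-0.7,0]]}'; python3 -c "
from h import *
c=cam('wrist'); layer(c,.022,(.6258,-.0282),.05); go(.6015,-.3063,.2,86)"
```

```text
clock: 18.35
tcp_pos: [0.6266, -0.0283, 0.1997]
orientation: [0.001, 0.264, 0.965, 0.0]
wrist_force: [-0.5, -0.1, 0.4]
finger_gap: 0.0768
grip_force: 0.0
0.022 rect [625.  -27.5  71.1  27.5 148.9] circ [array([625. , -27.7]), np.float64(35.6)]
units [-2.96 -6.32  0.09] roll -2.66 tcp [ 0.6282 -0.0285  0.2036] yaw 59.4 t 18.4 gap 0.0766 F [ 1.  -0.4  3.2]
```

The lever is down at z 22 mm, centred. Back to the flange.

```bash
python3 -m handwheel '{"deltas": [[0.8,-0.2,-0.42,0,0],[0.8,-0.46,-1,0,0],[0.8,-0.46,-1,0,0],[0.8,-0.46,-1,0,0],[0.8,-0.46,-1,0,0],[0.8,-0.46,-1,0,0],[0.8,-0.4,-0.8,0,0],[0.8,-0.05,-0.1,0,-0.6],[0.8,0,0,0,-1],[0.8,0,0,0,-1],[0.8,0,0,0,0]]}'; python3 -c "
from h import *
c=cam('wrist')
for z in(.04,.02): layer(c,z,(.598,-.308),.065)
go(.6015,-.3063,.097,86)"
```

```text
clock: 19.77
tcp_pos: [0.598, -0.3067, 0.1952]
orientation: [-0.001, 0.041, 0.999, 0.001]
wrist_force: [-0.3, -0.1, 0.5]
finger_gap: 0.0768
grip_force: 0.0
0.04 rect [ 601.6 -306.3   52.7   52.4  175.2] circ [array([ 601.5, -306.5]), np.float64(26.8)]
0.02 rect [ 598.  -307.4  107.    59.3  178.9] circ [array([ 598.1, -307.5]), np.float64(60.5)]
units [-0.09  0.01  2.46] roll -0.08 tcp [ 0.5982 -0.3065  0.1954] yaw 85.2 t 19.82 gap 0.0769 F [-1.2 -0.4 -0.4]
```

```bash
python3 -m handwheel '{"deltas": [[0.8,-0.09,0,0.6,0],[0.8,0,0,0.8,0],[0.8,0,0,0.65,0],[0.8,0,0,0.35,0],[0.8,0,0,0.1,0],[0.5,0,0,0.02,0],[0.3,0,0,0,0],[-1,0,0,0,0],[-1,0,0,0,0],[-1,0,0,0,0]]}' 60
python3 -m handwheel '{"deltas": [[-1,0,0,-0.15,0],[-1,0,0,-0.5,0],[-1,0,0,-0.8,0],[-1,0,0,-0.5,0],[-1,0,0,-0.1,0],[-1,0,0,0,0]]}'
python3 -c "
from h import *
c=cam('wrist','pics/w7.png')
for z in(.02,): layer(c,z,(.598,-.308),.065)
go(.410,.1737,.18,86)"
```

```text
clock: 21.08
tcp_pos: [0.6034, -0.3067, 0.0977]
orientation: [0.001, 0.04, 0.999, -0.001]
wrist_force: [-0.0, 0.3, 6.7]
finger_gap: 0.0514
grip_force: 63.4
clock: 21.82
tcp_pos: [0.6025, -0.3059, 0.1771]
orientation: [-0.0, 0.04, 0.999, 0.0]
wrist_force: [-0.7, -0.5, -3.0]
finger_gap: 0.0516
grip_force: 63.2
0.02 rect [ 577.2 -307.    65.3   59.2  179. ] circ [array([ 577.5, -307.2]), np.float64(43.5)]
units [ 5.74 11.57 -0.06] roll -0.06 tcp [ 0.6022 -0.3057  0.1766] yaw 85.4 t 21.88 gap 0.0515 F [-0.6  1.2 -3.2]
```

View pics/w7.png

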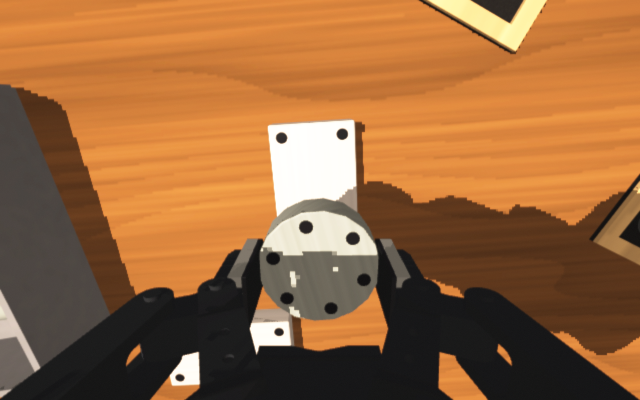

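The flange is held level, centred at (320,260), and the plate is undisturbed. Carrying it to the large round nest.

```bash
python3 -m handwheel '{"deltas": [[-1,0.24,0.48,0,0],[-1,0.48,0.97,0,0],[-1,0.48,0.97,0,0],[-1,0.48,0.97,0,0],[-1,0.48,0.97,0,0],[-1,0.48,0.97,0,0],[-1,0.48,0.97,0,0],[-1,0.48,0.97,0,0],[-1,0.48,0.97,0,0],[-1,0.48,0.97,0,0],[-1,0.48,0.97,0,0],[-1,0.4,0.8,0,0],[-1,0.2,0.42,0,0],[-1,0.1,0.17,0.2,0],[-1,0,0,0.5,0],[-1,0,0,0.6,0],[-1,0,0,0.4,0],[-1,0,0,0,0]]}'
python3 -c "
from h import *
c=cam('wrist','pics/w8.png')
go(.410,.1737,.0825,86)"
```

```text
clock: 24.12
tcp_pos: [0.4092, 0.1726, 0.108]
orientation: [-0.002, 0.04, 0.999, -0.001]
wrist_force: [-0.1, 0.2, -3.0]
finger_gap: 0.0515
grip_force: 63.5
units [-0.    0.02  0.66] roll -0.06 tcp [0.41   0.1728 0.1089] yaw 85.4 t 24.18 gap 0.0514 F [-0.3  0.5 -2.4]
```

View pics/w8.png

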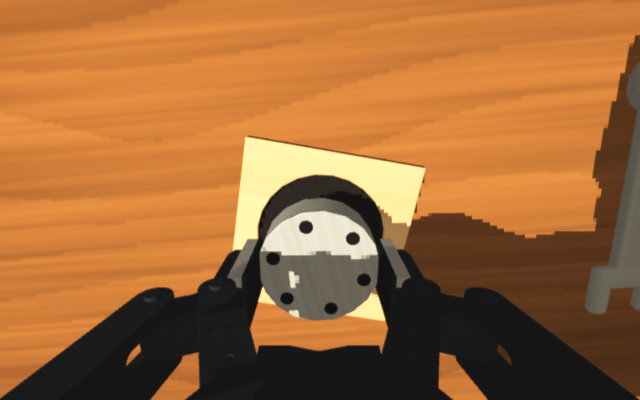

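The flange is centred over the large round recess (arc apex at (320,176)), with the wrench clear at the right edge. Lowering.

```bash
python3 -m handwheel '{"deltas": [[-1,0,0.02,0.25,0],[-1,0,0,0.2,0],[-1,0,0,0.12,0],[-1,0,0,0.06,0],[-1,0,0,0,0]]}'; python3 -m handwheel '{"deltas": [[-1,0,0,0.03,0],[-1,0,0,0,0]]}';python3 -m handwheel '{"deltas": [[-1,0,0,0.03,0],[-1,0,0,0,0]]}'
```

```text
clock: 24.8
tcp_pos: [0.4107, 0.1743, 0.0846]
orientation: [-0.0, 0.04, 0.999, 0.0]
wrist_force: [0.5, -0.0, -3.5]
finger_gap: 0.0515
grip_force: 63.5
clock: 25.05
tcp_pos: [0.4108, 0.1743, 0.0836]
orientation: [0.0, 0.04, 0.999, 0.0]
wrist_force: [-0.6, 0.1, -2.9]
finger_gap: 0.0516
grip_force: 63.5
clock: 25.3
tcp_pos: [0.4107, 0.1743, 0.0822]
orientation: [-0.0, 0.04, 0.999, 0.0]
wrist_force: [0.3, -0.4, -2.7]
finger_gap: 0.0514
grip_force: 63.5
```

```bash
python3 -m handwheel '{"deltas": [[-1,0,0,0.03,0],[-1,0,0,0,0]]}';python3 -m handwheel '{"deltas": [[-1,0,0,0.02,0],[-1,0,0,0,0]]}'
```

```text
clock: 25.55
tcp_pos: [0.4108, 0.1743, 0.0816]
orientation: [0.0, 0.04, 0.999, 0.0]
wrist_force: [-2.0, 0.1, 4.4]
finger_gap: 0.0518
grip_force: 64.3
clock: 25.8
tcp_pos: [0.4108, 0.1743, 0.0816]
orientation: [0.0, 0.04, 0.999, 0.0]
wrist_force: [-5.0, -1.1, 13.1]
finger_gap: 0.0513
grip_force: 65.4
```

```bash
python3 -m handwheel '{"deltas": [[0.3,0,0,-0.04,0],[0.6,0,0,0,0],[0.6,0,0,0,0],[0.6,0,0,-0.4,0],[0.6,0,0,-0.9,0],[1,0,0,-0.9,0],[1,0,0,-0.7,0]]}'; python3 -c "
from h import *
c=cam('wrist'); layer(c,.024,(.410,.174),.05); go(.598,-.3075,.2,88.9)"
```

```text
clock: 26.68
tcp_pos: [0.411, 0.1743, 0.1992]
orientation: [0.0, 0.04, 0.999, 0.0]
wrist_force: [0.2, -0.3, -0.7]
finger_gap: 0.0855
grip_force: 0.0
0.024 rect [409.3 174.6  52.9  52.6 130.3] circ [array([409.1, 174.7]), np.float64(26.9)]
units [ -5.58 -11.65   0.07] roll -0.35 tcp [0.4126 0.1747 0.2024] yaw 85.4 t 26.73 gap 0.0855 F [ 0.8 -0.3  2.1]
```

The flange is down at z 24 mm, centred. Back for the plate.

```bash
python3 -m handwheel '{"deltas": [[1,-0.24,-0.48,0,0],[1,-0.48,-1,0,0],[1,-0.48,-1,0,0],[1,-0.48,-1,0,0],[1,-0.48,-1,0,0],[1,-0.48,-1,0,0],[1,-0.48,-1,0,0],[1,-0.48,-1,0,0],[1,-0.48,-1,0,0],[1,-0.48,-1,0,0],[1,-0.48,-1,0,0],[1,-0.4,-0.8,0,0],[1,-0.14,-0.37,0,0],[1,0,0,0,-0.35],[1,0,0,0,0]]}'; python3 -c "
from h import *
c=cam('wrist')
layer(c,.02,(.598,-.308),.065)
go(.598,-.3075,.08,88.9)"
```

```text
clock: 28.6
tcp_pos: [0.5958, -0.3075, 0.1973]
orientation: [-0.001, 0.009, 1.0, 0.001]
wrist_force: [-0.6, 0.6, 0.7]
finger_gap: 0.0856
grip_force: 0.0
0.02 rect [ 598.  -307.5  106.8   59.3  178.9] circ [array([ 598. , -307.5]), np.float64(60.4)]
units [-0.05 -0.01  2.94] roll 0.0 tcp [ 0.5959 -0.3073  0.1975] yaw 88.9 t 28.65 gap 0.0852 F [-0.2  0.3  0.7]
```

```bash
python3 -m handwheel '{"deltas": [[1,-0.05,0,0.6,0],[1,0,0,0.9,0],[1,0,0,0.8,0],[1,0,0,0.5,0],[1,0,0,0.2,0],[0.6,0,0,0,0],[0.4,0,0,0,0],[-1,0,0,0,0],[-1,0,0,0,0],[-1,0,0,0,0]]}' 70
python3 -m handwheel '{"deltas": [[-1,0,0,-0.15,0],[-1,0,0,-0.5,0],[-1,0,0,-0.8,0],[-1,0,0,-0.5,0],[-1,0,0,-0.1,0],[-1,0,0,0,0]]}'
python3 -c "
from h import *
c=cam('wrist','pics/w9.png')
go(.418,-.1698,.158,88.9)"
```

```text
clock: 29.9
tcp_pos: [0.5988, -0.3083, 0.0797]
orientation: [0.001, 0.009, 1.0, -0.0]
wrist_force: [-1.0, 1.8, 6.8]
finger_gap: 0.0575
grip_force: 76.0
clock: 30.65
tcp_pos: [0.5979, -0.308, 0.1593]
orientation: [-0.0, 0.009, 1.0, 0.0]
wrist_force: [-0.2, 0.1, -2.9]
finger_gap: 0.0577
grip_force: 75.7
units [4.55 3.37 0.03] roll 0.0 tcp [ 0.5976 -0.3078  0.1587] yaw 88.9 t 30.7 gap 0.0573 F [-0.4  0.6 -2.8]
```

View pics/w9.png

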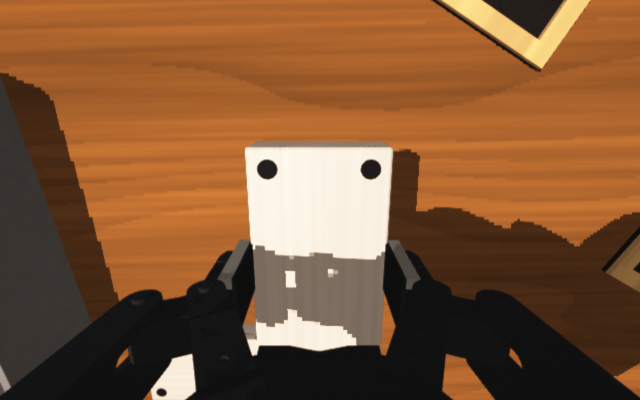

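The plate is held level, with holes at (267,169) and (371,169). Carrying it to the large oblong nest.

```bash
python3 -m handwheel '{"deltas": [[-1,0.4,0.3,0,0],[-1,0.8,0.6,0,0],[-1,0.9,0.65,0,0],[-1,0.9,0.65,0,0],[-1,0.8,0.6,0,0],[-1,0.5,0.37,0,0],[-1,0.25,0.2,0,0.5],[-1,0,0,0,0.9],[-1,0,0,0,0.9],[-1,0,0,0.3,0.66],[-1,0,0,0.5,0],[-1,0,0,0.4,0],[-1,0,0,0,0]]}'
python3 -c "
from h import *
c=cam('wrist','pics/w10.png')
layer(c,float(status.get_state()['tcp_pos'][2])-.0595,(.418,-.17),.08)
go(.418,-.1698,.0845,59.3)"
```

```text
clock: 32.33
tcp_pos: [0.4172, -0.169, 0.1101]
orientation: [-0.002, 0.264, 0.964, 0.001]
wrist_force: [-0.1, 0.3, -2.8]
finger_gap: 0.0579
grip_force: 75.8
0.051464922823293555 rect [ 411.4 -165.7   96.1   72.5  149.3] circ [array([ 410.6, -165.2]), np.float64(54.9)]
units [-0.01 -0.01  0.66] roll 0.0 tcp [ 0.4178 -0.1694  0.111 ] yaw 59.3 t 32.38 gap 0.0576 F [ 0.2 -0.5 -3.5]
```

View pics/w10.png

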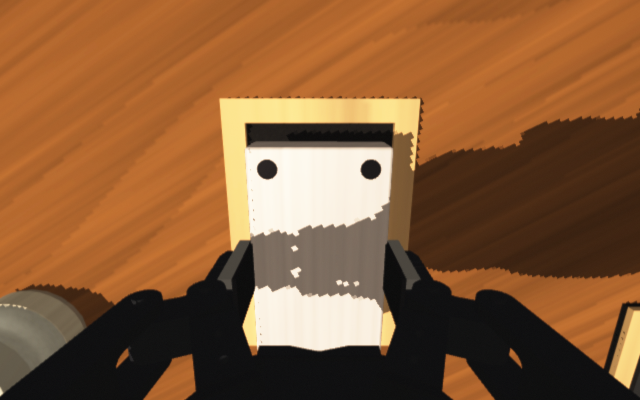

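The plate is square over its recess, whose far edge is at row 123, and the jar is clear at the lower left. Lowering.

```bash
python3 -m handwheel '{"deltas": [[-1,0,0,0.25,0],[-1,0,0,0.2,0],[-1,0,0,0.12,0],[-1,0,0,0.05,0],[-1,0,0,0,0]]}'; python3 -m handwheel '{"deltas": [[-1,0,0,0.03,0],[-1,0,0,0,0]]}';python3 -m handwheel '{"deltas": [[-1,0,0,0.03,0],[-1,0,0,0,0]]}'
```

```text
clock: 33.0
tcp_pos: [0.4187, -0.1699, 0.087]
orientation: [-0.0, 0.264, 0.964, 0.0]
wrist_force: [0.7, -0.3, -2.6]
finger_gap: 0.0577
grip_force: 75.9
clock: 33.25
tcp_pos: [0.4188, -0.17, 0.086]
orientation: [0.0, 0.264, 0.964, 0.0]
wrist_force: [0.7, -0.4, -2.6]
finger_gap: 0.0573
grip_force: 75.9
clock: 33.5
tcp_pos: [0.4187, -0.1699, 0.0846]
orientation: [-0.0, 0.264, 0.964, 0.0]
wrist_force: [-0.1, -0.4, -3.4]
finger_gap: 0.0579
grip_force: 75.9
```

```bash
python3 -m handwheel '{"deltas": [[-1,0,0,0.03,0],[-1,0,0,0,0]]}';python3 -m handwheel '{"deltas": [[-1,0,0,0.03,0],[-1,0,0,0,0]]}'
```

```text
clock: 33.75
tcp_pos: [0.4188, -0.17, 0.0837]
orientation: [0.0, 0.264, 0.964, -0.0]
wrist_force: [-0.4, 0.7, -0.2]
finger_gap: 0.0572
grip_force: 76.2
clock: 34.0
tcp_pos: [0.4188, -0.1699, 0.0836]
orientation: [0.0, 0.264, 0.964, -0.0]
wrist_force: [-4.2, 2.7, 14.0]
finger_gap: 0.0572
grip_force: 77.8
```

Firm contact at .0836 as predicted. Releasing, raising and checking everything.

```bash
python3 -m handwheel '{"deltas": [[0.4,0,0,-0.04,0],[0.8,0,0,0,0],[0.8,0,0,0,0],[0.8,0,0,-0.4,0],[0.8,0,0,-0.9,0],[1,0,0,-0.9,0],[1,0,0,-0.9,0],[1,0,0,0,0]]}'; python3 -c "
from h import *
c=cam('wrist'); layer(c,.024,(.418,-.17),.07)
c=cam('top','pics/end.png')
for n in((.609,.297),(.626,-.028),(.41,.174)): layer(c,.023,n,.04)"
```

```text
clock: 35.0
tcp_pos: [0.4204, -0.171, 0.2106]
orientation: [0.003, 0.264, 0.964, -0.001]
wrist_force: [-0.2, -0.3, -1.5]
finger_gap: 0.0854
grip_force: 0.0
0.024 rect [ 417.9 -169.6  106.4   59.3  149.3] circ [array([ 418. , -169.8]), np.float64(60.3)]
0.023 rect [608.8 296.7  28.3  27.1 135.5] circ [array([608.4, 296.5]), np.float64(15.0)]
0.023 rect [623.  -27.5  70.8  27.8 148.6] circ [array([623.1, -27.3]), np.float64(35.4)]
0.023 rect [409.  173.9  50.8  50.7  90.4] circ [array([408.5, 174.7]), np.float64(26.7)]
```

View pics/end.png

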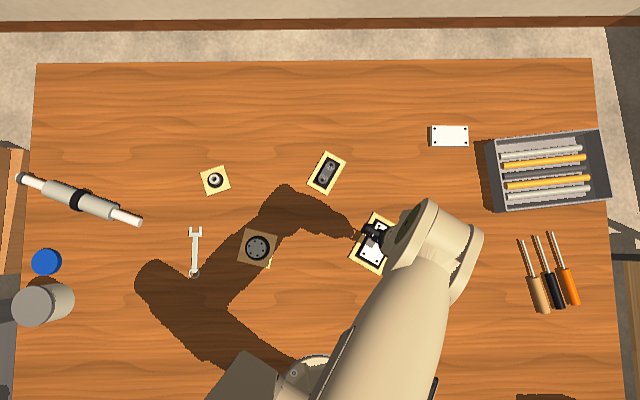

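The final view shows the collar (215,180), lever (326,172), flange (257,248) and plate (375,243) in their nests. The wrench, at (194,252), and the loose plate have not moved. The jar is hidden behind the arm, but it was clear of the gripper at the last wrist view.

```bash
python3 -c "
from workcell import hand_in; print(hand_in())"
```

```text
the job is handed in; nothing more can be done
None
```

The stack is dismantled and all four parts lie flat in their own nests, set down in order from the collar to the base plate in about 35 s, and the job is handed in; the wrench did not move, and the jar was hidden by the arm in the last picture but nothing came near it.

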